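Lever open the cutter case

TASK

The lid of the wooden cutter case is tight, with only a thin slot at its front. Slide the brass latch fully sideways, then use the flat scraper's blade in the slot, not the fingers, to lever the lid up, and leave it standing clearly more than half-way to upright (50 degrees or more). Finally lay the scraper flat on the bench, clear of the case, without dropping it; leave everything else where it is.

Things in the scene. Friction and masses are not known exactly. Their poses are not given: they have to be found in the camera images.
- case: Mid-brown hardwood box, 130 mm deep (its x) by 200 mm wide (its y), walls 50 mm high and 10 mm thick, fixed to the bench. Origin: centre of its underside. Its front, with latch and slot, faces its own -x; the lid is hinged along its +x edge; z is up. A wooden ledge, 32 mm deep and 46 mm high, stands in front of the front wall from y = -100 to y = -5 mm and carries the latch; in front of the slot there is no ledge.
- slot (a point): Centre of the mouth of the pry slot, on the outer face of the case's front wall (case frame x = -65, y = +30, z = 45 mm). The slot is a notch in the top of the front wall, 70 mm wide (case y from -5 to +65 mm), 10 mm high (z 40 to 50 mm), going through the 10 mm wall into the hollow case; nothing inside stands higher than 30 mm. The closed lid's underside is the roof of the slot. Axes as the case.
- lid (a joint): Angle of the lid, rad: 0 closed, grows as it opens, stops at 1.7. The lid is a pale wooden board 130 x 200 x 10 mm, 0.13 kg, lying on the walls (top at 60 mm), with no handle. Its hinge is stiff: raising it takes about 2 to 3 N at the front edge, and it stays at the angle where it is left. A brass tab at its front edge is held down by the latch until the latch has been slid clear.
- lid_hinge (a point): Middle of the lid's hinge line, which runs along the case's y axis (case frame x = +65, y = 0, z = 50 mm). Axes as the case.
- lid_edge (a point): Point on the lower front edge of the lid, above the slot; it moves with the lid, 130 mm from the hinge line. Closed, its axes are those of the case.
- latch (a joint): Travel of the brass slide latch, m: 0 to 0.004 at the start (locked), 0.024 fully slid (released, end stop). It slides towards the case's -y, away from the slot, against about 1.5 N of friction, and stays where it is left.
- latch_knob (a point): Centre of the top of the latch's upright thumb knob (14 mm along case x, 10 mm along case y, 19 mm tall, its top 80.5 mm above the bench, 20 mm above the lid); it moves with the latch. At latch 0 it is at case x = -85, y = -45 mm. Axes as the case.
- scraper: Flat scraper lying loose on the bench, 212 mm long, 0.11 kg: a pale wooden handle, 110 mm long, 26 mm wide, 22 mm thick, a short brass ferrule (to x = +69 mm), then a straight steel blade 24 mm wide and 2.6 mm thick in the handle's middle plane, 88 mm of it free. Origin: underside of the handle's middle; x points along the tool to the blade's end, z is up as it lies flat.
- scraper_grip (a point): Centre of the scraper's handle (11 mm above the bench as it lies). Axes as the scraper.
- scraper_tip (a point): Middle of the end edge of the scraper's blade, 157 mm ahead of the handle's centre along the scraper's x.
- bench_brush: Bystander: wooden bench brush with a dark bristle block, 175 mm long, 45 mm wide, 33 mm high, beside the scraper (the two may have swapped places). Origin under its handle, x towards the bristles.
- mallet: Bystander: wooden joiner's mallet lying down, 270 mm long, head 75 x 110 x 60 mm. Origin near the neck, x towards the head.
- tape_measure: Bystander: yellow and black tape measure, 68 x 36 x 64 mm. Origin: centre of its underside.
- oak_offcut: Bystander: oak block, 70 x 100 x 30 mm. Origin: centre of its underside.

How it is judged:
By the outcome, as a careful person would: the job done as asked, in the order asked, and still so for the second after the job is handed in, with the robot touching nothing.
It also fails if it takes over 72 s, if anything falls off the work surface, if the arm or the gripper's body presses on something with over 40 N, if the wrist force passes 120 N, or if a joint passes its speed limit or range.

ROBOT

A 6-joint arm with a two-finger parallel gripper is mounted at the origin on the work surface. World frame = base frame: x ahead of the robot, y to its left, z up, the work surface at z = 0. Lengths are in m, angles in degrees, forces in N, time in s.
With the tool pointing down it reaches from about 0.3 to 0.75 m from the base axis. Payload 8.5 kg.
Tool frame: the origin (TCP) lies at the very end of the fingers, on their centre line; the grasp point (between the pads) lies 19 mm behind it; z points along the fingers, y is the line along which they close (so a half turn about z gives the same grasp; the last joint's range is limited). The gripper opens to 85 mm and grips with 20 to 120 N. Pads are 22 mm wide; open, the fingers measure 114 mm over their backs; the gripper's body (76 mm by 85 mm) begins 54 mm behind the grasp point. The pads swing forward as they close: fully open they stand 13 mm farther back than shut.
Start: joints at [-12.336, 21.807, 74.336, -0, 83.858, -12.336], TCP at [0.55, 0, 0.231] pointing down, gripper open.
Joint ranges: [-178.18, 178.18], [-50.72, 133.34], [12.68, 142.11], [-81.47, 261.47], [9.98, 163.14], [-165.26, 165.26]. Speed limits (degrees/s): [136.94, 136.94, 180, 180, 180, 180].

INTERFACE

Orientations are given as a 3x3 rotation matrix whose columns are the frame's x, y, z axes.
In Python, from rig import env, optics, spotter gives the robot as it stands.
- The arm moves only by the shell command python3 -m crank 'ROWS' [FORCE]. ROWS is JSON, one flat list of numbers, 5 for each row, row after row: the finger opening in cm, from 0 to 8.54, then the shift along the tool's x, y, z in cm, then the turn about the tool's z in rad. A call has exactly 8 rows; each row shifts and turns the commanded pose from where the row before left it, along the tool's axes as they then stand; what a row does not reach is not made up. A row lasts 1/12 s, in which the tool goes at most 41.7 mm and 7.16 degrees, less where a joint would pass 70% of its speed; a pose out of reach is approached as far as the arm can. A call is refused whole if a number of a shift passes 4.17 or a number of a turn 0.125, either way. A call with a gripper value outside its range is refused whole. The fingers move at their own pace and stop on an object; FORCE is the grip in N (left out, the last holds). Time passes only in rows, so rows that do not move let the fingers close, or fill a call up. It gives the time, the measured TCP pose, the force, the opening and the grip force at its end, in the units of the state.
- env.observe(): the state, without advancing time (a new reading comes with each control period).
- optics.get_image(name): name is "scene" or "side" or "wrist"; returns a dict with "color" (400x640x3 uint8, red, green, blue), "intrinsics" (3x3 intrinsics, pixels), "distortion" ([k1, k2, p1, p2, k3] as OpenCV has them; the pictures are not rectified), "pose" (4x4, takes a point from camera to world coordinates). Camera axes: x right, y up, looking along -z (the intrinsics and any distortion apply to the point x, -y, -z); pixel columns grow to the right and rows downward; lengths in m; the calibration is good to about 2 mm. A picture is of the moment at which its call begins. There is no depth.
- env.close_job(): hands the job in; it is judged then, once.
Trained networks look in a picture, given as the dict that the camera call returned (one of the last four; its "shot" number tells which), for a name from the list of things; names that differ only in an ending like _2 or _b are one class to them, and where a whole thing is asked for, a point or a joint stands for the part that bears it (a point fixed in the world has none). Each returns a list of dicts, best first, with "score" (0 to 1); they miss things now and then, are a little off and sometimes report something else, mostly with a low value. They report only what shows in the picture. A call takes as long as a camera call.
- spotter.look_for(picture, query): "at" ([column, row] as shares, 0 to 1, of the picture: columns of its width, rows of its height, amid what is visible of it).
The state is a dict: "time_s": time; "q": joint angles; "qvel": joint speeds; "joint_efforts": joint torques, N m; "position": TCP position; "tool_rot": TCP orientation; "ft_force": force on the tool from outside, world axes, zero at the start; "wrist_torque": the same for the moment, N m; "grip_width": finger opening in m; "gripper_force": force on a finger pad.
Only numpy, scipy, OpenCV 4.12 (cv2) and the standard library are available. Lean on these libraries where they do the work, as an engineer would, in place of code of your own. Each camera call takes 0.05 s, during which the arm holds its last target. There are 200 camera calls.

## Working session

There is one attempt and no reset: what is moved stays moved. The work goes in short steps, Python scripts to look and compute and a shell command to move; the robot and the scene stay as the last step left them, time stands still between calls to the robot, and variables do not carry over. Pictures are saved under pics/ and viewed, at most 10 in all, crops included, and the job is handed in when it is done.

```bash
ls; mkdir -p pics; cat > h.py <<'E'
import numpy as np, cv2
from rig import env, optics, spotter
def px(im,a):return np.array([a[0]*640,a[1]*400])
def ray(im,p):
    u=cv2.undistortPoints(np.array([[p]],float),im['intrinsics'],np.array(im['distortion'],float))[0,0]
    T=np.array(im['pose']);d=T[:3,:3]@np.array([u[0],-u[1],-1]);return T[:3,3],d
def atz(im,p,z):
    o,d=ray(im,p);return o+d*(z-o[2])/d[2]
def tri(obs):
    A=np.zeros((3,3));b=np.zeros(3)
    for im,p in obs:
        o,d=ray(im,p);d=d/np.linalg.norm(d);P=np.eye(3)-np.outer(d,d);A+=P;b+=P@o
    X=np.linalg.solve(A,b)
    r=[np.linalg.norm(np.cross(X-ray(im,p)[0],ray(im,p)[1]/np.linalg.norm(ray(im,p)[1]))) for im,p in obs]
    return X,max(r)
def proj(im,X):
    T=np.array(im['pose']);c=T[:3,:3].T@(np.array(X)-T[:3,3]);c=np.array([[c[0],-c[1],-c[2]]])
    return cv2.projectPoints(c,np.zeros(3),np.zeros(3),np.array(im['intrinsics'],float),np.array(im['distortion'],float))[0][0,0]
def save(im,n):cv2.imwrite(f'pics/{n}.png',im['color'][:,:,::-1])
E
python3 - <<'E'
from h import *
np.set_printoptions(precision=3,suppress=True)
ims={n:optics.get_image(n) for n in('scene','side','wrist')}
big=[]
for n,im in ims.items():
    save(im,n+'0');print(n,np.array(im['pose'])[:3,3])
for q in('slot','latch_knob','lid_edge','lid_hinge','scraper_grip','scraper_tip','scraper','bench_brush','case'):
    ob=[]
    for n,im in ims.items():
        r=spotter.look_for(im,q)
        for k in r[:2]: print(q,n,round(k['score'],2),px(im,k['at']))
        if r and r[0]['score']>.4: ob.append((im,px(im,r[0]['at'])))
    if len(ob)>1: print('   TRI',q,*tri(ob))
E
```

```text
pics
scene [ 1.183 -0.399  0.771]
side [ 0.149 -0.773  0.747]
wrist [0.549 0.074 0.373]
slot scene 0.67 [353.28 188.12]
slot scene 0.44 [355.392 177.8  ]
slot side 0.9 [285.12 190.  ]
slot wrist 0.57 [334.528  32.88 ]
   TRI slot [0.56  0.16  0.038] 0.018663334221314967
latch_knob scene 0.66 [342.528 198.08 ]
latch_knob side 0.43 [383.68 285.32]
latch_knob wrist 0.97 [369.28  59.28]
   TRI latch_knob [ 0.636  0.004 -0.024] 0.2471988059668237
lid_edge scene 0.72 [357.376 175.8  ]
lid_edge side 0.78 [280.128 181.32 ]
lid_edge wrist 0.73 [317.12  21.4 ]
   TRI lid_edge [0.548 0.171 0.07 ] 0.025277067917583374
lid_hinge scene 0.7 [353.984 186.8  ]
lid_hinge wrist 0.66 [335.68  30.28]
   TRI lid_hinge [0.573 0.152 0.058] 0.01367246270909631
scraper_grip scene 0.7 [194.176 233.68 ]
scraper_grip side 0.6 [328.576 307.28 ]
scraper_grip side 0.39 [285.696 190.6  ]
scraper_grip wrist 0.61 [259.008 322.52 ]
   TRI scraper_grip [ 0.45  -0.268 -0.019] 0.0265712821854602
scraper_tip scene 0.61 [195.008 233.08 ]
scraper_tip side 0.62 [329.088 310.68 ]
scraper_tip wrist 0.92 [257.024 325.12 ]
   TRI scraper_tip [ 0.448 -0.271 -0.021] 0.024573421826883286
scraper scene 0.93 [194.432 233.6  ]
scraper scene 0.51 [354.368 178.08 ]
scraper side 0.85 [327.424 305.52 ]
scraper wrist 0.28 [336.576  31.8  ]
   TRI scraper [ 0.448 -0.284  0.011] 0.003031769127727989
bench_brush scene 0.94 [212.416 276.52 ]
bench_brush scene 0.25 [271.424 305.4  ]
bench_brush side 0.55 [382.592 284.6  ]
bench_brush wrist 0.66 [364.8 332. ]
bench_brush wrist 0.43 [370.368  60.8  ]
   TRI bench_brush [ 0.612 -0.281 -0.014] 0.025682282184614387
case scene 0.85 [353.984 183.2  ]
case scene 0.21 [395.2 155.6]
case side 0.93 [281.472 187.2  ]
case wrist 0.91 [341.504  32.28 ]
   TRI case [0.558 0.162 0.052] 0.025715226589136202
```

```bash
python3 - <<'E'
import cv2,numpy as np
a=cv2.imread('pics/scene0.png');b=cv2.imread('pics/side0.png')
cv2.imwrite('pics/a.png',cv2.resize(a[90:390,130:530],(800,600),interpolation=cv2.INTER_CUBIC))
cv2.imwrite('pics/b.png',cv2.resize(b[90:390,150:550],(800,600),interpolation=cv2.INTER_CUBIC))
E
```

```text
(no output)
```

View pics/a.png

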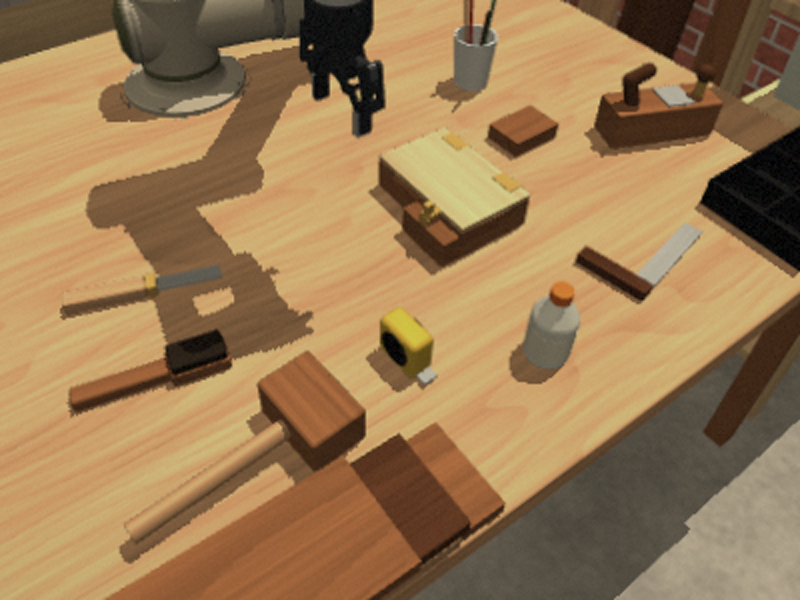

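View pics/b.png

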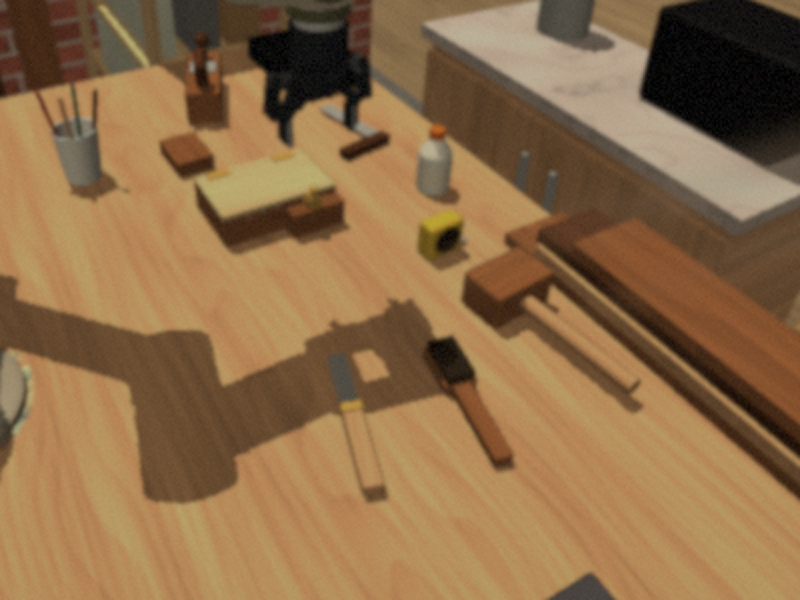

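```bash
cat > fit.py <<'E'
from h import *
from scipy.optimize import least_squares
np.set_printoptions(precision=4,suppress=True)
S=optics.get_image('scene');D=optics.get_image('side');W=optics.get_image('wrist')
c=lambda p,o:np.array(p)/2+o
so=np.array([130,90]);do=np.array([150,90])
L={'fl':(-.065,.1,.06),'hl':(.065,.1,.06),'hr':(.065,-.1,.06),'fr':(-.065,-.1,.06)}
obs=[(S,L['fl'],c((380,160),so)),(S,L['hl'],c((440,130),so)),(S,L['hr'],c((527,190),so)),(S,L['fr'],c((463,228),so)),
(D,L['hl'],c((197,187),do)),(D,L['hr'],c((300,152),do)),(D,L['fl'],c((231,222),do)),(D,L['fr'],c((341,187),do))]
def w(p,X):
    a=p[2];return np.array([p[0]+np.cos(a)*X[0]-np.sin(a)*X[1],p[1]+np.sin(a)*X[0]+np.cos(a)*X[1],X[2]])
f=lambda p:np.concatenate([proj(i,w(p,X))-u for i,X,u in obs])
r=least_squares(f,[.56,.2,1.5],loss='soft_l1');print(r.x,np.degrees(r.x[2]));print(f(r.x).reshape(-1,2))
k=w(r.x,(-.085,-.045,.0805));print('knob',k,'slot',w(r.x,(-.065,.03,.045)))
for n,i in(('S',S),('D',D),('W',W)):print(n,proj(i,k),[proj(i,w(r.x,X)) for X in L.values()])
for i,e,t,o in((S,(66,300),(220,271),so),(D,(375,488),(338,355),do)):
    E=atz(i,c(e,o),.011);T=atz(i,c(t,o),.012);print('scraper',E,T,np.linalg.norm((T-E)[:2]))
E
python3 fit.py
```

```text
[0.5535 0.1869 1.6251] 93.11158317226817
[[-3.2164  0.5725]
 [-1.43    0.4287]
 [ 0.3974  3.108 ]
 [-0.124   2.8587]
 [-0.7907 -3.5679]
 [ 0.1517 -2.1478]
 [-0.9459 -1.1394]
 [-0.8673 -2.2577]]
knob [0.603  0.1044 0.0805] slot [0.527  0.1203 0.045 ]
S [343.2971 193.6044] [array([316.7836, 170.5725]), array([348.57  , 155.4287]), array([393.8974, 188.108 ]), array([361.376 , 206.8587])]
D [308.3762 183.8037] [array([264.5541, 199.8606]), array([247.7093, 179.9321]), array([300.1517, 163.8522]), array([319.6327, 181.2423])]
W [378.539   68.9284] [array([218.236 ,  57.9808]), array([ 198.4168, -106.6697]), array([ 438.3349, -122.0846]), array([433.6508,  45.3203])]
scraper [ 0.4203 -0.361   0.011 ] [ 0.4892 -0.1651  0.012 ] 0.20760945712945067
scraper [ 0.4294 -0.3667  0.011 ] [ 0.4906 -0.1702  0.012 ] 0.20580252581935626
```

View pics/wrist0.png

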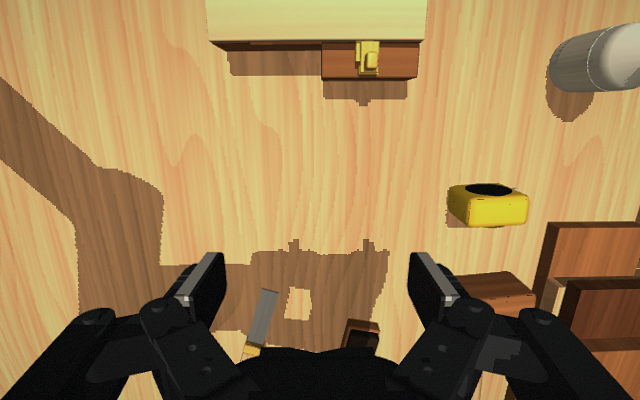

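```bash
python3 - <<'E'
from h import *
np.set_printoptions(precision=4,suppress=True)
W=optics.get_image('wrist');print(env.observe()['tool_rot'])
for n,p,z in(('fl',(207,41),.06),('fr',(426,41),.06),('knob',(370,60),.0805),('ledge L low',(322,79),.046),('ledge R',(418,78),.046),('tip',(267,290),.012),('ferr',(252,347),.011),('tape',(487,188),.064)):print(n,atz(W,p,z))
E
```

```text
[[ 0.  1. -0.]
 [ 1. -0.  0.]
 [ 0. -0. -1.]]
fl [0.4479 0.1312 0.06  ]
fr [0.6494 0.131  0.06  ]
knob [0.5952 0.1117 0.0805]
ledge L low [0.554  0.0986 0.046 ]
ledge R [0.6489 0.0998 0.046 ]
tip [ 0.4824 -0.162   0.012 ]
ferr [ 0.4559 -0.2571  0.011 ]
tape [ 0.7249 -0.0079  0.064 ]
```

```bash
python3 -m crank '[0,2.2,0.2,2.2,0, 0,2.2,0.2,2.2,0, 0,2.2,0.2,2.2,0, 0,2.2,0.2,2.2,0, 0,2.2,0.2,2.2,0, 0,0,0,1,0, 0,0,0,1,0, 0,0,0,0,0]' 40; python3 - <<'E'
from h import *
W=optics.get_image('wrist');cv2.imwrite('pics/w1.png',W['color'][:,:,::-1])
np.set_printoptions(precision=4,suppress=True)
for q in('latch_knob','slot','lid_edge'):
    for k in spotter.look_for(W,q)[:1]:
        p=px(W,k['at']);print(q,k['score'],p,atz(W,p,.0805),atz(W,p,.045))
E
```

```text
time_s: 2.37
position: [0.5594, 0.1096, 0.0997]
tool_rot: [[-0.0, 1.0, -0.003], [1.0, 0.0, -0.0], [-0.0, -0.003, -1.0]]
ft_force: [-0.8, -0.2, -0.0]
grip_width: 0.0
gripper_force: 0.0
latch_knob 0.69 [380.032 222.4  ] [0.5931 0.1215 0.0805] [0.6007 0.1077 0.045 ]
slot 0.57 [315.008 102.   ] [0.5573 0.1851 0.0805] [0.5571 0.1854 0.045 ]
lid_edge 0.66 [298.88  94.28] [0.5494 0.1888 0.0805] [0.5474 0.1898 0.045 ]
```

View pics/w1.png

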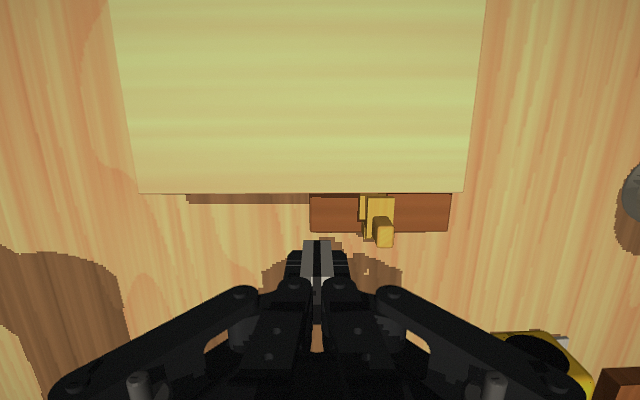

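```bash
python3 -m crank '[0,0,0,1.1,0, 0,0,0,1.1,0, 0,0,0,1.1,0, 0,0,0.9,0,0, 0,0,0.9,0,0, 0,0,0.7,0,0, 0,0,0.5,0,0, 0,0,0.5,0,0]'
```

```text
time_s: 3.23
position: [0.5954, 0.1096, 0.0688]
tool_rot: [[0.0, 1.0, 0.0], [1.0, -0.0, -0.0], [-0.0, 0.0, -1.0]]
ft_force: [-1.6, -1.4, 1.3]
grip_width: -0.0001
gripper_force: 0.9
```

```bash
python3 -m crank '[0,0,0.2,0,0, 0,0,0.2,0,0, 0,0,0.2,0,0, 0,0,0.1,0,0, 0,0,0.1,0,0, 0,0,0,0,0, 0,0,0,0,0, 0,0,0,0,0]'
```

```text
time_s: 3.9
position: [0.6004, 0.11, 0.0684]
tool_rot: [[-0.0, 1.0, -0.006], [1.0, 0.0, -0.001], [-0.001, -0.006, -1.0]]
ft_force: [-12.6, -2.2, 9.1]
grip_width: 0.0002
gripper_force: 6.6
```

```bash
python3 -m crank '[0,0,0.2,0,0, 0,0,0,0,0, 0,0,-1,0,0, 0,0,-1.2,0,0, 0,0,-1,-2,0, 0,0,0,-2,0, 0,0,0,0,0, 0,0,0,0,0]'; python3 - <<'E'
from h import *
W=optics.get_image('wrist');cv2.imwrite('pics/w2.png',W['color'][:,:,::-1])
np.set_printoptions(precision=4,suppress=True)
for k in spotter.look_for(W,'latch_knob')[:1]:
        p=px(W,k['at']);print(k['score'],p,atz(W,p,.0805))
for x in(.5937,.6177):print(proj(W,(x,.111,.0805)))
E
```

```text
time_s: 4.57
position: [0.5736, 0.1101, 0.1093]
tool_rot: [[-0.0, 1.0, 0.003], [1.0, 0.0, 0.0], [0.0, 0.003, -1.0]]
ft_force: [-0.3, -1.2, -1.0]
grip_width: 0.0005
gripper_force: 0.0
0.58 [383.808 214.12 ] [0.6115 0.1234 0.0805]
[352.5668 233.8722]
[392.9629 233.7457]
```

View pics/w2.png

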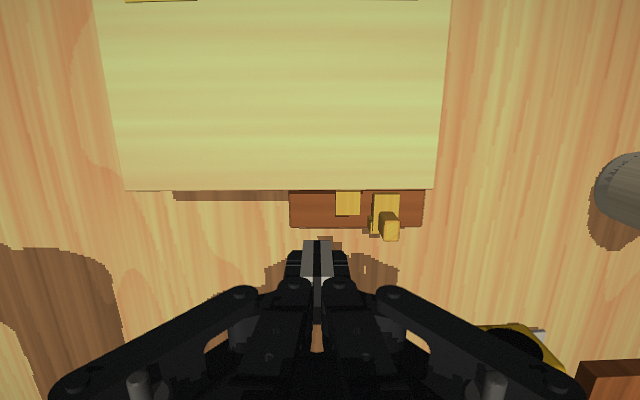

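```bash
python3 -m crank '[5,-3.4,-1.4,-1.1,0, 5,-3.4,-1.4,-1.1,0, 5,-3.4,-1.4,-1.1,0, 5,-3.4,-1.4,-1.1,0, 5,-3.4,-1.4,-1.1,0, 5,-3.4,-1.4,-1.1,0, 5,-3.4,-1.4,-1.1,0, 5,-3.4,-1.4,-1.1,0]'; python3 -m crank '[5,-3.8,-0.7,0,0, 5,-3.8,-0.7,0,0, 5,0,0,0,0.1, 5,0,0,0,0.1, 5,0,0,0,0.1, 5,0,0,0,0, 5,0,0,0,0, 5,0,0,0,0]'; python3 - <<'E'
from h import *
W=optics.get_image('wrist');cv2.imwrite('pics/w3.png',W['color'][:,:,::-1])
np.set_printoptions(precision=4,suppress=True)
for q in('scraper','scraper_tip','scraper_grip','bench_brush'):
  for k in spotter.look_for(W,q)[:1]:
        p=px(W,k['at']);print(q,k['score'],p,atz(W,p,.012))
E
```

```text
time_s: 5.33
position: [0.4599, -0.1634, 0.196]
tool_rot: [[0.0, 1.0, -0.001], [1.0, -0.0, 0.001], [0.001, -0.001, -1.0]]
ft_force: [0.5, -0.7, 0.3]
grip_width: 0.0499
gripper_force: 0.0
time_s: 6.0
position: [0.447, -0.2378, 0.1959]
tool_rot: [[0.293, 0.956, -0.001], [0.956, -0.293, 0.001], [0.0, -0.001, -1.0]]
ft_force: [0.4, 0.4, 0.0]
grip_width: 0.05
gripper_force: 0.0
scraper 0.92 [333.376 189.92 ] [ 0.4584 -0.2568  0.012 ]
scraper_tip 0.96 [329.408 190.8  ] [ 0.4541 -0.2565  0.012 ]
scraper_grip 0.7 [332.672 187.68 ] [ 0.4584 -0.2541  0.012 ]
bench_brush 0.91 [467.584 167.52 ] [ 0.6023 -0.2749  0.012 ]
```

View pics/w3.png

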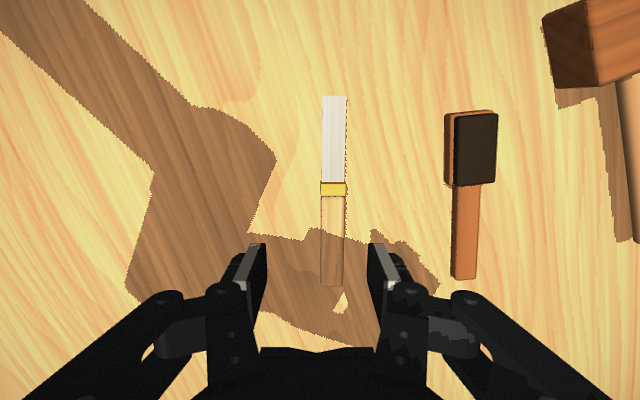

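```bash
cat > loc.py <<'E'
from h import *
np.set_printoptions(precision=4,suppress=True)
def run(tip,fer,end,a):
    W=optics.get_image('wrist');o=env.observe();R=np.array(o['tool_rot']);P=np.array(o['position'])
    T=atz(W,tip,.0123);F=atz(W,fer,.018);E=atz(W,end,.022)
    print(T,F,E,np.linalg.norm((T-E)[:2]))
    d=(T-E)[:2];d/=np.linalg.norm(d);ax=R[:2,0]/np.linalg.norm(R[:2,0])
    print('angle err deg (ccw)',np.degrees(np.arctan2(ax[0]*d[1]-ax[1]*d[0],ax@d)))
    M=(T+E)[:2]/2;C=M+d*(a-(157-55)/2*1e-3) # a: offset from handle centre
    G=np.array([*C,.011]);print('grip',G,'tool shift cm',R.T@(G-P)*100)
E
python3 - <<'E'
from loc import *
run((334.5,96),(333,189),(332,285),.035)
E
```

```text
[ 0.4869 -0.1643  0.0123] [ 0.4586 -0.2543  0.018 ] [ 0.4253 -0.3633  0.022 ] 0.2083219102545045
angle err deg (ccw) -0.0355879834846616
grip [ 0.4514 -0.2791  0.011 ] tool shift cm [-3.8105  1.629  18.533 ]
```

```bash
python3 -m crank '[5,-1.9,0.8,0,0, 5,-1.9,0.8,2,0, 5,0,0,3.5,0, 5,0,0,3.5,0, 5,0,0,3.0,0, 5,0,0,2,0, 5,0,0,0,0, 5,0,0,0,0]'; python3 - <<'E'
from h import *
W=optics.get_image('wrist');cv2.imwrite('pics/w4.png',W['color'][:,:,::-1])
E
```

```text
time_s: 6.97
position: [0.451, -0.279, 0.0563]
tool_rot: [[0.295, 0.955, -0.001], [0.955, -0.295, 0.001], [0.001, -0.001, -1.0]]
ft_force: [0.1, -0.1, 0.3]
grip_width: 0.05
gripper_force: 0.0
```

View pics/w4.png

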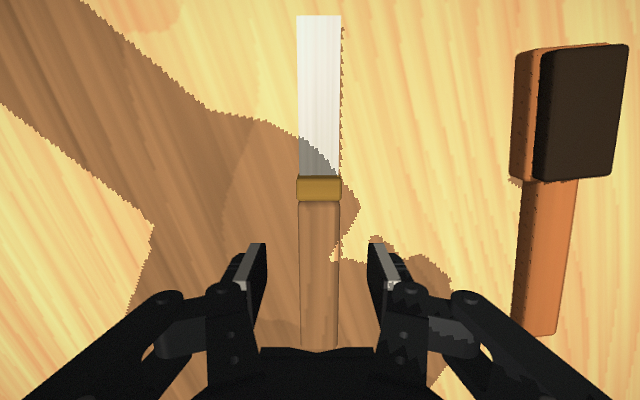

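```bash
python3 -m crank '[5,0,0,2,0, 5,0,0,2,0, 5,0,0,1,0, 5,0,0,0.3,0, 5,0,0,0,0, 2,0,0,0,0, 2,0,0,0,0, 2,0,0,0,0]' 110;python3 -m crank '[2,0,0,0,0, 2,0,0,0,0, 2,0,0,0,0, 2,0,0,-1.5,0, 2,0,0,-2,0, 2,0,0,-2,0, 2,0,0,0,0, 2,0,0,0,0]'; python3 - <<'E'
from h import *
W=optics.get_image('wrist');cv2.imwrite('pics/w5.png',W['color'][:,:,::-1])
E
```

```text
time_s: 7.68
position: [0.4516, -0.2795, 0.0049]
tool_rot: [[0.295, 0.955, 0.002], [0.955, -0.295, -0.002], [-0.001, 0.002, -1.0]]
ft_force: [-2.2, 0.3, 7.1]
grip_width: 0.0239
gripper_force: 108.1
time_s: 8.35
position: [0.4514, -0.2793, 0.0594]
tool_rot: [[0.295, 0.955, 0.002], [0.955, -0.295, -0.002], [-0.001, 0.002, -1.0]]
ft_force: [0.0, 0.8, -2.0]
grip_width: 0.0234
gripper_force: 108.3
```

View pics/w5.png

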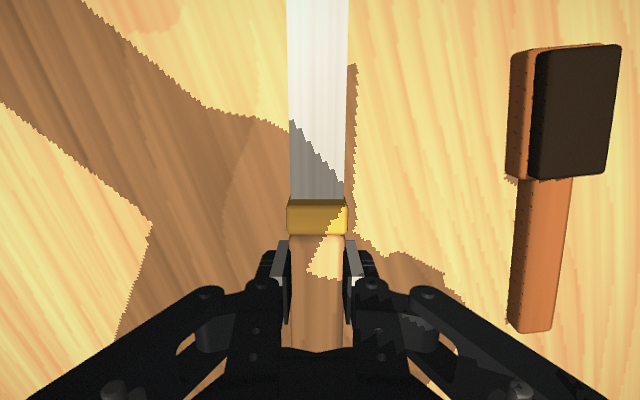

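```bash
python3 -m crank '[2,0,0,-1,-0.1, 2,0,0,-1,-0.1, 2,0,0,-1,-0.1, 2,3.6,0.95,0,0, 2,3.6,0.95,0,0, 2,3.6,0.95,0,0, 2,3.6,0.95,0,0, 2,3.6,0.95,0,0]';python3 -m crank '[2,3.6,0.95,0,0, 2,3.0,0.95,0,0, 2,0,0,1.5,0, 2,0,0,1.5,0, 2,0,0,1,0, 2,0,0,0,0, 2,0,0,0,0, 2,0,0,0,0]'; python3 - <<'E'
from h import *
np.set_printoptions(precision=4,suppress=True)
S=optics.get_image('scene');D=optics.get_image('side');P=np.array(env.observe()['position'])
print(P)
for n,im in(('S',S),('D',D)):
    t=proj(im,P+[0,.121,.006]);print(n,t,proj(im,[.5187,.131,.045]))
    u=int(t[0])-50;v=int(t[1])-40
    c=cv2.resize(im['color'][v:v+75,u:u+100,::-1],(800,600),interpolation=cv2.INTER_CUBIC);cv2.imwrite(f'pics/tip{n}.png',c);print(u,v)
a=cv2.resize(cv2.imread('pics/tipS.png'),(400,300));b=cv2.resize(cv2.imread('pics/tipD.png'),(400,300))
cv2.imwrite('pics/tips.png',np.hstack([a,b]))
E
```

```text
time_s: 9.07
position: [0.4982, -0.0972, 0.0873]
tool_rot: [[0.0, 1.0, -0.002], [1.0, -0.0, 0.001], [0.001, -0.002, -1.0]]
ft_force: [1.5, 0.3, -1.6]
grip_width: 0.0232
gripper_force: 108.3
time_s: 9.73
position: [0.5176, -0.0332, 0.0484]
tool_rot: [[0.0, 1.0, -0.0], [1.0, -0.0, 0.0], [0.0, -0.0, -1.0]]
ft_force: [0.5, 1.1, -0.6]
grip_width: 0.0236
gripper_force: 108.4
[ 0.5178 -0.0333  0.0488]
S [320.4996 186.0907] [332.3604 183.4432]
270 146
D [286.5003 200.6069] [281.1623 195.8657]
236 160
```

View pics/tips.png

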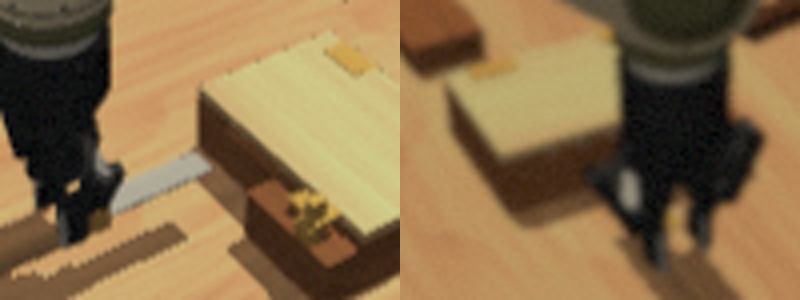

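```bash
python3 - <<'E'
from h import *
np.set_printoptions(precision=1,suppress=True)
S=optics.get_image('scene');D=optics.get_image('side')
cc=lambda X:(.5487-X[1],.196+X[0],X[2])
for n,X in dict(fl=(-.065,.1,.06),flb=(-.065,.1,0),fr=(-.065,-.1,.06),ledgeL=(-.097,-.005,.046),ledgeR=(-.097,-.1,.046),ledgeLb=(-.097,-.005,0)).items():
    print(n,(proj(S,cc(X))-[270,146])*4,(proj(D,cc(X))-[236,160])*4+[400,0])
P=np.array([.5178,-.0333,.0488])
for dz in(0,.003,.006,.009):print(dz,(proj(S,P+[0,.121,dz])-[270,146])*4,(proj(S,P+[0,.117,dz])-[270,146])*4)
E
```

```text
fl [196.3  86.1] [497.  152.7]
flb [195.  145.3] [503.1 213.4]
fr [362.  234.6] [723.8  85.4]
ledgeL [242.9 190.7] [637.7 151.1]
ledgeR [324.4 267.2] [742.5 118.8]
ledgeLb [240.5 236.2] [639.2 197. ]
0 [201.8 166.5] [197.4 168.5]
0.003 [201.9 163.5] [197.5 165.5]
0.006 [202.  160.4] [197.5 162.4]
0.009 [202.1 157.3] [197.6 159.3]
```

```bash
python3 -m crank '[2,0,0,0.9,0, 2,1.5,0,0,0, 2,1.5,0,0,0, 2,1.0,0,0,0, 2,0.4,0,0,0, 2,0.4,0,0,0, 2,0.3,0,0,0, 2,0,0,0,0]'
```

```text
time_s: 10.6
position: [0.5176, 0.0181, 0.0393]
tool_rot: [[-0.0, 1.0, 0.0], [1.0, 0.0, 0.0], [0.0, 0.0, -1.0]]
ft_force: [-0.0, 0.1, -1.2]
grip_width: 0.0237
gripper_force: 108.4
```

```bash
python3 -m crank '[2,0.5,0,0,0, 2,0.5,0,0,0, 2,0.5,0,0,0, 2,0,0,0,0, 2,0,0,-0.3,0, 2,0,0,-0.3,0, 2,0,0,-0.2,0, 2,0,0,0,0]'; python3 - <<'E'
from h import *
S=optics.get_image('scene')
cv2.imwrite('pics/s5.png',cv2.resize(S['color'][146:221,270:370,::-1],(640,480),interpolation=cv2.INTER_CUBIC))
E
```

```text
time_s: 11.27
position: [0.5175, 0.0329, 0.0477]
tool_rot: [[-0.0, 1.0, 0.0], [1.0, 0.0, -0.0], [-0.0, 0.0, -1.0]]
ft_force: [-0.7, 0.4, -3.0]
grip_width: 0.0238
gripper_force: 108.2
```

View pics/s5.png

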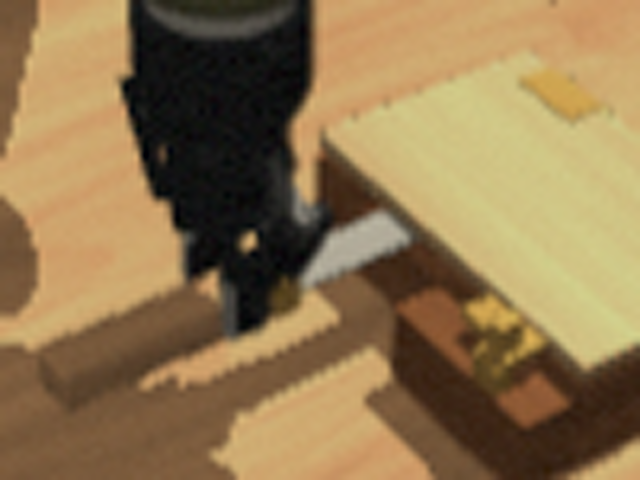

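```bash
python3 -m crank '[2,0.07,0,-0.7,0, 2,0.08,0,-0.7,0, 2,0.18,0,-0.72,0, 2,0.18,0,-0.72,0, 2,0.28,0,-0.69,0, 2,0.28,0,-0.69,0, 2,0.37,0,-0.65,0, 2,0.37,0,-0.65,0]'; python3 - <<'E'
from h import *
S=optics.get_image('scene')
cv2.imwrite('pics/s6.png',cv2.resize(S['color'][116:221,260:400,::-1],(640,480),interpolation=cv2.INTER_CUBIC))
E
```

```text
time_s: 11.98
position: [0.5176, 0.0514, 0.1034]
tool_rot: [[0.0, 1.0, 0.0], [1.0, -0.0, -0.0], [-0.0, 0.0, -1.0]]
ft_force: [-0.2, -2.9, -2.1]
grip_width: 0.0235
gripper_force: 108.3
```

View pics/s6.png

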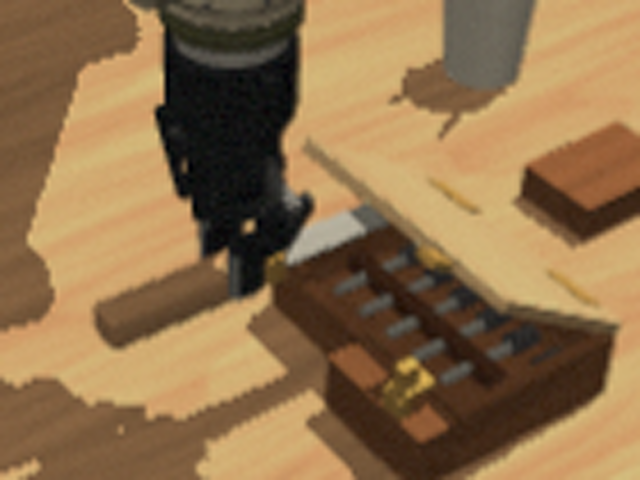

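```bash
python3 -m crank '[2,0.46,0,-0.59,0, 2,0.46,0,-0.59,0, 2,0.54,0,-0.52,0, 2,0.54,0,-0.52,0, 2,0.6,0,-0.44,0, 2,0.6,0,-0.44,0, 2,0.66,0,-0.35,0, 2,0.66,0,-0.35,0]'; python3 -m crank '[2,0.52,0,-0.2,0, 2,0.52,0,-0.2,0, 2,0.54,0,-0.15,0, 2,0.54,0,-0.15,0, 2,0,0,0,0, 2,0,0,0,0, 2,-0.5,0,0,0, 2,-1,0,0,0]';  python3 - <<'E'
from h import *
np.set_printoptions(precision=1,suppress=True)
S=optics.get_image('scene');D=optics.get_image('side')
save(S,'s7');save(D,'d7')
for n,i in(('S',S),('D',D)):
    for k in spotter.look_for(i,'lid')[:1]+spotter.look_for(i,'lid_edge')[:1]: print(n,k['score'],px(i,k['at']))
# pale lid edge mask: bounding points of the lid-coloured region near the case
for a in(30,50,60,70,80,90):
    t=np.radians(a);e=[(x,.261-.13*np.cos(t)-s*.01*np.sin(t),.05+.13*np.sin(t)+0*s) for x in(.4487,.6487) for s in(0,)]
    c=(.5487,.261-.065*np.cos(t),.05+.065*np.sin(t))
    print(a,*[proj(S,x) for x in e],proj(S,c),'|',*[proj(D,x) for x in e],proj(D,c))
E
```

```text
time_s: 12.7
position: [0.5175, 0.097, 0.1409]
tool_rot: [[-0.0, 1.0, -0.0], [1.0, 0.0, 0.0], [0.0, -0.0, -1.0]]
ft_force: [-0.9, -2.0, -1.0]
grip_width: 0.0234
gripper_force: 108.5
time_s: 13.37
position: [0.5175, 0.1025, 0.1474]
tool_rot: [[-0.001, 1.0, -0.0], [1.0, 0.001, 0.0], [0.0, -0.0, -1.0]]
ft_force: [0.5, 0.9, -1.1]
grip_width: 0.0231
gripper_force: 108.5
S 0.74 [373.1 154.4]
S 0.65 [373.9 157.6]
D 0.89 [257.  164.9]
D 0.94 [258.7 163.4]
30 [324.1 151.1] [367.4 187.4] [358.7 170.3] | [256.6 180.6] [314.5 164.6] [279.7 172.6]
50 [332.3 138.5] [377.  173.7] [363.  164.1] | [252.2 166.5] [310.3 151.4] [277.7 166.1]
60 [337.5 132.9] [382.8 167.4] [365.6 161.3] | [249.7 160. ] [307.7 145.5] [276.4 163.2]
70 [343.1 128.1] [389. 162.] [368.4 158.8] | [247.  154.4] [304.8 140.3] [275.1 160.5]
80 [349.  124.3] [395.3 157.5] [371.3 156.8] | [244.4 149.7] [301.7 136. ] [273.8 158.3]
90 [354.8 121.5] [401.4 154.1] [374.2 155.3] | [241.9 146.1] [298.7 132.8] [272.4 156.5]
```

```bash
python3 -m crank '[2,-3.9,-0.8,0,0, 2,-3.9,-0.8,0,0, 2,-3.9,-0.8,0,0, 2,-3.9,-0.8,0,0, 2,-3.9,-0.8,0,0, 2,-3.9,-0.8,0,0, 2,-3.9,-0.8,0,0, 2,-3.9,-0.8,0,0]'; python3 -m crank '[2,-3.5,0,0,0, 2,-3.5,0,1,0, 2,0,0,2.5,0, 2,0,0,3,0, 2,0,0,3,0, 2,0,0,2.5,0, 2,0,0,0.8,0, 2,0,0,0,0]';  python3 - <<'E'
from h import *
np.set_printoptions(precision=1,suppress=True)
S=optics.get_image('scene');D=optics.get_image('side')
for n,i in(('S',S),('D',D)):
    save(i,n+'8')
    for q in('lid','scraper_tip','scraper'):
        for k in spotter.look_for(i,q)[:1]:print(n,q,k['score'],px(i,k['at']))
    d=cv2.absdiff(i['color'],cv2.imread({'S':'pics/scene0.png','D':'pics/side0.png'}[n])[:,:,::-1]).sum(2)
    sub=(d>90).astype(np.uint8);sub=cv2.morphologyEx(sub,cv2.MORPH_OPEN,np.ones((2,2)))
    x0,x1,y0,y1=(315,420,110,215) if n=='S' else (225,330,110,215)
    yy,xx=np.nonzero(sub[y0:y1,x0:x1]);xx=xx+x0;yy=yy+y0
    print(n,'changed: top',xx[yy.argmin()],yy.min(),'bottom',xx[yy.argmax()],yy.max(),'left',xx.min(),yy[xx.argmin()],'right',xx.max(),yy[xx.argmax()])
P=np.array(env.observe()['position']);print([(proj(i,P+[0,.121,.006]),proj(i,P+[0,-.09,.006])) for i in(S,D)])
E
```

```text
time_s: 14.33
position: [0.4529, -0.2113, 0.1477]
tool_rot: [[-0.0, 1.0, 0.0], [1.0, 0.0, -0.0], [-0.0, 0.0, -1.0]]
ft_force: [0.5, 0.2, -1.2]
grip_width: 0.0234
gripper_force: 108.6
time_s: 15.0
position: [0.453, -0.2789, 0.0181]
tool_rot: [[-0.0, 1.0, -0.003], [1.0, 0.0, 0.003], [0.003, -0.003, -1.0]]
ft_force: [0.1, 0.2, -0.7]
grip_width: 0.0232
gripper_force: 108.6
S lid 0.78 [370.1 154.4]
S scraper_tip 0.68 [187.1 231.8]
S scraper 0.6 [189.2 235.2]
S changed: top 315 110 bottom 373 214 left 315 110 right 397 156
D lid 0.75 [385.  288.3]
D scraper_tip 0.62 [334.3 312. ]
D scraper 0.62 [337.7 312.8]
D changed: top 242 110 bottom 283 214 left 225 122 right 329 135
[(array([235.8, 213.5]), array([162.2, 245.7])), (array([304.6, 265.8]), array([347.9, 326.4]))]
```

```bash
python3 -m crank '[2,0,0,0.4,0, 2,0,0,0.3,0, 2,0,0,0.1,0, 2,0,0,0.1,0, 2,0,0,0,0, 2,0,0,0,0, 2,0,0,0,0, 2,0,0,0,0]'
```

```text
time_s: 16.07
position: [0.4536, -0.2796, 0.0106]
tool_rot: [[-0.0, 1.0, 0.0], [1.0, 0.0, -0.0], [-0.0, 0.0, -1.0]]
ft_force: [0.1, -0.3, -1.4]
grip_width: 0.0236
gripper_force: 108.6
```

```bash
python3 -m crank '[2,0,0,0.1,0, 2,0,0,0.1,0, 2,0,0,0.1,0, 2,0,0,0.1,0, 2,0,0,0,0, 2,0,0,0,0, 2,0,0,0,0, 2,0,0,0,0]'
```

```text
time_s: 16.73
position: [0.4535, -0.2796, 0.0065]
tool_rot: [[-0.0, 1.0, 0.0], [1.0, 0.0, -0.0], [-0.0, 0.0, -1.0]]
ft_force: [0.3, -0.0, -0.4]
grip_width: 0.0232
gripper_force: 108.6
```

```bash
python3 -m crank '[2,0,0,0.1,0, 2,0,0,0.1,0, 2,0,0,0.0,0, 2,0,0,0,0, 2,0,0,0,0, 2,0,0,0,0, 2,0,0,0,0, 2,0,0,0,0]'
```

```text
time_s: 17.4
position: [0.4536, -0.2796, 0.0049]
tool_rot: [[-0.0, 1.0, 0.0], [1.0, 0.0, -0.0], [-0.0, 0.0, -1.0]]
ft_force: [-1.3, 0.8, 5.2]
grip_width: 0.0234
gripper_force: 109.5
```

```bash
python3 -m crank '[3,0,0,0,0, 3.2,0,0,0,0, 3.6,0,0,0,0, 5,0,0,0,0, 5,0,0,0,0, 5,0,0,-1,0, 5,0,0,-1.5,0, 5,0,0,-3,0]'; python3 -m crank '[5,0,0,-4,0, 5,0,0,-4,0, 5,0,0,-4,0, 5,0,0,0,0, 5,0,0,0,0, 5,0,0,0,0, 5,0,0,0,0, 5,0,0,0,0]'; python3 - <<'E'
from h import *
np.set_printoptions(precision=4,suppress=True)
W=optics.get_image('wrist');S=optics.get_image('scene')
for n,i in(('W',W),('S',S)):
    save(i,n+'9')
    for q in('scraper','lid','latch_knob','bench_brush'):
        for k in spotter.look_for(i,q)[:1]:print(n,q,k['score'],px(i,k['at']),atz(i,px(i,k['at']),.012))
# blade/handle ends along scraper columns in wrist picture
print('pred tip,end',proj(W,(.4536,-.1586,.0123)),proj(W,(.4536,-.3696,.022)))
c=int(proj(W,(.4536,-.1586,.0123))[0]);print(W['color'][::14,c][:24].tolist())
E
```

```text
time_s: 18.07
position: [0.4525, -0.2786, 0.0586]
tool_rot: [[0.0, 1.0, -0.004], [1.0, -0.0, 0.004], [0.004, -0.004, -1.0]]
ft_force: [0.1, -0.6, -0.2]
grip_width: 0.0499
gripper_force: 0.0
time_s: 18.73
position: [0.4531, -0.2791, 0.1782]
tool_rot: [[0.0, 1.0, -0.002], [1.0, -0.0, 0.002], [0.002, -0.002, -1.0]]
ft_force: [-0.3, 0.0, 0.1]
grip_width: 0.0499
gripper_force: 0.0
W scraper 0.55 [316.992 156.2  ] [ 0.4518 -0.2538  0.012 ]
W bench_brush 0.77 [461.824 178.4  ] [ 0.5992 -0.2762  0.012 ]
S lid 0.61 [374.72 153.4 ] [0.4418 0.3735 0.012 ]
S latch_knob 0.56 [349.184 202.2  ] [0.5855 0.1456 0.012 ]
S bench_brush 0.76 [214.016 277.8  ] [ 0.6113 -0.2961  0.012 ]
pred tip,end [318.8476  52.178 ] [318.6936 265.797 ]
[[233, 205, 131], [235, 209, 133], [236, 211, 136], [238, 216, 138], [239, 238, 224], [240, 237, 222], [241, 235, 220], [238, 233, 219], [237, 232, 215], [235, 229, 210], [234, 228, 210], [241, 218, 97], [242, 221, 142], [242, 220, 143], [242, 221, 143], [242, 222, 145], [241, 221, 144], [175, 127, 83], [177, 128, 83], [172, 124, 83], [172, 124, 81], [172, 125, 81], [174, 126, 83], [174, 126, 82]]
```

```bash
python3 -c "
from rig import env
print(env.close_job())"
```

```text
the job is handed in; nothing more can be done
None
```

The job is handed in: the latch is slid to its end stop, the lid was levered up with the scraper blade and stands at about 80°, and the scraper lies flat on the bench clear of the case; I went over the viewing limit, looking at 11 pictures where 10 were allowed.

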